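# Feel out the outlet switch left on and release it

### The arm

A 6-joint arm with a two-finger parallel gripper is mounted at the origin on the work surface. World frame = base frame: x ahead of the robot, y to its left, z up, the work surface at z = 0. Lengths are in m, angles in rad, forces in N, time in s.
With the tool pointing down it reaches from about 0.325 to 0.85 m from the base axis. Payload 4.4 kg.
Tool frame: the origin (TCP) lies on the centre line of the jaws, within the pads' length; the fingertips stand 17 mm ahead of it and the grasp point (between the pads) lies 2 mm behind it; z points along the fingers, y is the line along which they close (so a half turn about z gives the same grasp; the last joint's range is limited). The gripper opens to 94 mm and grips with 3 to 60 N. Pads are 16 mm wide; open, the fingers measure 119 mm over their backs; the gripper's body (75 mm by 177 mm) begins 78 mm behind the grasp point.
Start: joints at [-1.466, 0.207, 1.542, -0, 1.393, -0.15], TCP at [0.145, -0.556, 0.198] pointing down, gripper open.
Joint ranges: [-2.73, 2.73], [-0.86, 2.22], [0.23, 2.46], [-1.11, 4.25], [0.08, 2.63], [-2.82, 2.82]. Speed limits (rad/s): [2.79, 2.79, 3.14, 3.14, 3.14, 3.14].

### API

Orientations are given as [roll, pitch, yaw] about the fixed x, y, z axes, in that order (R = Rz(yaw) Ry(pitch) Rx(roll)).
In Python, from station import manip gives the robot as it stands.
- The arm moves only by the tool carry_out, never from a script. Its argument "increments" is one flat list of numbers, 5 for each row, row after row: the shift along the tool's x, y, z in m, then the turn about the tool's z in rad, then the closure, from 0 (fully open) to 1 (shut). In form: [tx, ty, tz, yaw, jaw, tx, ty, tz, yaw, jaw, ...]. A call has 1 to 12 rows; each row is the pose to reach, as a shift and turn from the pose commanded when the call began, along the tool's axes at that moment; what a row does not reach only later rows make up. A row lasts 1/12 s, in which the tool goes at most 41.7 mm and 7.16 degrees, less where a joint would pass 70% of its speed; a pose out of reach is approached as far as the arm can. A call with a gripper value outside its range is refused whole. The fingers move at their own pace and stop on an object; "force" is the grip in N (left out, the last holds). Time passes only in rows, so rows that repeat a pose let the fingers close. It gives the time, the measured TCP pose, the force, the opening and the grip force at its end, in the units of the state.
- manip.state(): the state, without advancing time (a new reading comes with each control period).
- manip.capture(name): name is "scene" or "top" or "wrist"; returns a dict with "frame" (480x640x3 uint8, blue, green, red), "fx", "fy", "cx", "cy" (pixels), "R" (3x3) and "t" (3): a world point X has camera coordinates R X + t. Camera axes: x right, y down, z forward; pixel columns grow to the right and rows downward; lengths in m; the calibration is good to about 2 mm. A picture is of the moment at which its call begins. There is no depth.
- manip.job_done(): hands the job in; it is judged then, once.
Trained networks look in a picture, given as the dict that the camera call returned (one of the last four; its "shot" number tells which), for a name from the list of things; names that differ only in an ending like _2 or _b are one class to them, and where a whole thing is asked for, a point or a joint stands for the part that bears it (a point fixed in the world has none). Each returns a list of dicts, best first, with "conf" (0 to 1); they miss things now and then, are a little off and sometimes report something else, mostly with a low value. They report only what shows in the picture. A call takes as long as a camera call.
- manip.spot_in(picture, thing): "uv" ([column, row] in pixels, amid what is visible of it).
The state is a dict: "time_s": time; "joints": joint angles; "joint_velocities": joint speeds; "effort": joint torques, N m; "tool_pos": TCP position; "tool_rot": TCP orientation; "contact_force": force on the tool from outside, world axes, zero at the start; "wrist_torque": the same for the moment, N m; "opening": opening from 0.0 (shut) to 1.0 (fully open); "gripper_force": force on a finger pad.
Only numpy, scipy, OpenCV 4.12 (cv2) and the standard library are available. Lean on these libraries where they do the work, as an engineer would, in place of code of your own. Each camera call takes 0.05 s, during which the arm holds its last target. There are 200 camera calls.

### The job

One of the four outlets on the bench power unit has been left on: its key is still latched down, and the flag in the little window shows red. Tap the four identical keys lightly with a fingertip (no hard blows) to feel which one it is, without switching on any that is up, then press the latched key all the way in and let it spring back up, so that every outlet is off. Do not shift or pick up the things lying around the unit.

Things in the scene. Friction and masses are not known exactly. Their poses are not given: they have to be found in the camera images.
- unit: Four-way bench power unit screwed to the bench: grey case, black end caps. Origin on the bench under the middle of the case's depth, level with the middle of the key row; own x to the back (sockets), y along the row to the left, z up. Case 104 mm deep (x), y from -155 to +118 mm, top panel 48 mm above the bench. Sockets at x = +26; white chargers in those behind keys 1 and 3 reach 75 mm above the bench.
- key1_place (a point): Key 1, leftmost (own x -22, y +75 mm): fixed point on the case at the centre of its top face when the key is UP, 59 mm above the bench and 11 mm above the panel. Does not move with the key: a latched key's top lies about 3.3 mm below it. All keys: yellow, flat, 30 mm (x) by 24 mm (y), 50 mm apart in a row along y, in a black bezel 1.5 mm thick. Which one is latched differs each time.
- key2_place (a point): Key 2 (own y +25 mm): fixed point on the case at the centre of its top face when the key is UP, 59 mm above the bench and 11 mm above the panel. Does not move with the key: a latched key's top lies about 3.3 mm below it. Each key slides straight down, 6.4 mm in all. One that is up starts to move at about 3.5 N and stiffens; at about 10 N, 3.5 mm down, it snaps through and latches.
- key3_place (a point): Key 3 (own y -25 mm): fixed point on the case at the centre of its top face when the key is UP, 59 mm above the bench and 11 mm above the panel. Does not move with the key: a latched key's top lies about 3.3 mm below it. A latched key rests about 3.3 mm down, starts to move at about 5 N; once pushed all the way in (about 8 N) and let go, it springs up by itself.
- key4_place (a point): Key 4, rightmost (own y -75 mm): fixed point on the case at the centre of its top face when the key is UP, 59 mm above the bench and 11 mm above the panel. Does not move with the key: a latched key's top lies about 3.3 mm below it. A tap of up to 5 N never latches a key that is up. Over 60 N on the fingers is a blow that would break a switch.
- flag_window (a point): Centre of the indicator window, a 16 by 7 mm opening in a black hood on the panel at the right-hand end of the key row (own y = -119 mm, 52 mm above the bench). It shows white when all four keys are up and red while any key is latched.
- flag (a joint): Sliding flag behind the window, worked by the locking slide that runs past all four keys (m): 0 = white, all keys up; about 0.0075 = red, one key latched; it rises further, past 0.016, only when a key that was up is pushed in far enough to latch. It does not tell which key is latched.
- screwdriver_grip (a point): Bystander: red-handled screwdriver, 190 mm long, 26 mm thick, lying on the bench in front of the unit; the point is in the middle of its handle.
- tape_measure_center (a point): Bystander: yellow tape measure, 72 by 36 mm, 66 mm tall, standing beyond the left end of the unit; the point is its centre.
- battery_center (a point): Bystander: black and red cordless-tool battery, 75 by 116 mm, 55 mm tall, on the bench behind the unit; the point is its centre.

How it is judged:
At the end, for the whole second after the job is handed in: The flag is back at white (within 2 mm of 0), so all four keys are up; the screwdriver, tape measure and battery are within 20 mm of where they lay (value of joint flag below 0.002 m and distance of each of screwdriver_grip, tape_measure_center, battery_center from where it was at the start of the episode below 0.02 m); the robot touches nothing.
It fails at once if something is struck or forced with more than 60 N by the fingers (contact force between the fingers and anything else above 60 N).
It fails at once if a key that was up is pushed in so far that it latches (flag beyond 16 mm) (value of joint flag above 0.016 m).
It fails at once if a thing beside the unit is shifted or lifted by more than 20 mm (distance of any of screwdriver_grip, tape_measure_center, battery_center from where it was at the start of the episode above 0.02 m).
It also fails if it takes over 48 s, if anything falls off the work surface, if the arm or the gripper's body presses on something with over 40 N, if the wrist force passes 120 N, or if a joint passes its speed limit or range.

## Working session

There is one attempt and no reset: what is moved stays moved. The work goes in short steps, Python scripts to look and compute and a tool call to move; the robot and the scene stay as the last step left them, time stands still between calls to the robot, and variables do not carry over. Pictures are saved under pics/ and viewed, at most 10 in all, crops included, and the job is handed in when it is done.

Besides the shell and the picture viewer there is one more tool, called after "Call:" as name(argument=value, ...), one argument or row to a line, values as JSON. carry_out: Moves the arm, as the interface text tells. Its arguments: {"type":"object","properties":{"increments":{"type":"array","items":{"type":"number"}},"force":{"type":"number"}},"required":["increments"]}

```bash
mkdir -p pics; python3 - <<'E'
from station import manip
import cv2,numpy as np
s=manip.state();print(s)
ims=[]
for n in ["scene","top"]:
    p=manip.capture(n);ims.append(p)
    cv2.imwrite(f"pics/{n}0.png",p["frame"])
    print(n,p["fx"],p["cx"],p["cy"],np.round(p["R"],3).tolist(),np.round(p["t"],3).tolist())
    for t in ["unit","key1_place","flag_window","screwdriver_grip","tape_measure_center","battery_center"]:
        print(t,[(np.round(d["uv"]).tolist(),round(d["conf"],2)) for d in manip.spot_in(p,t)][:5])
E
```

```text
{'time_s': 0.0, 'joints': array([-1.46651705e+00,  2.07407434e-01,  1.54290000e+00,  1.10154818e-06,
        1.39347022e+00, -1.50469890e-01]), 'joint_velocities': array([ 3.69038199e-04,  5.18622200e-04, -1.17040410e-06, -3.19006103e-04,
       -1.72013652e-05,  4.81376620e-05]), 'effort': array([-1.56289643e-03, -3.70888352e+01, -2.81413311e+01,  6.95626438e-02,
        3.62822099e-02, -1.62139936e-04]), 'tool_pos': array([ 0.14482441, -0.55564515,  0.19642353]), 'tool_rot': array([-3.13943251e+00, -3.28608296e-04,  2.54748617e-01]), 'contact_force': array([ 0.41776426, -0.99329727,  0.2200053 ]), 'wrist_torque': array([ 0.021482  , -0.00559099,  0.01820619]), 'gripper_force': 0.0, 'opening': 0.9982955120794442}
scene 488.7380711888534 320.60300398763866 238.53456594599697 [[-0.505, 0.863, 0.003], [0.521, 0.307, -0.796], [-0.688, -0.4, -0.605]] [0.217, -0.291, 1.333]
unit [([325.0, 251.0], 0.63)]
key1_place [([326.0, 248.0], 0.9)]
flag_window [([325.0, 253.0], 0.95)]
screwdriver_grip [([355.0, 219.0], 0.86), ([401.0, 314.0], 0.51)]
tape_measure_center [([402.0, 314.0], 0.96)]
battery_center [([263.0, 283.0], 0.82)]
top 584.8820130198858 319.45063676405556 236.47391671011565 [[-0.016, -1.0, -0.002], [-0.975, 0.016, -0.223], [0.223, -0.001, -0.975]] [0.116, 0.589, 0.973]
unit [([340.0, 254.0], 0.71)]
key1_place [([341.0, 255.0], 0.91)]
flag_window [([342.0, 253.0], 0.63)]
screwdriver_grip [([335.0, 326.0], 0.83), ([340.0, 255.0], 0.64)]
tape_measure_center [([230.0, 208.0], 0.68)]
battery_center [([352.0, 183.0], 0.91)]
```

View pics/top0.png

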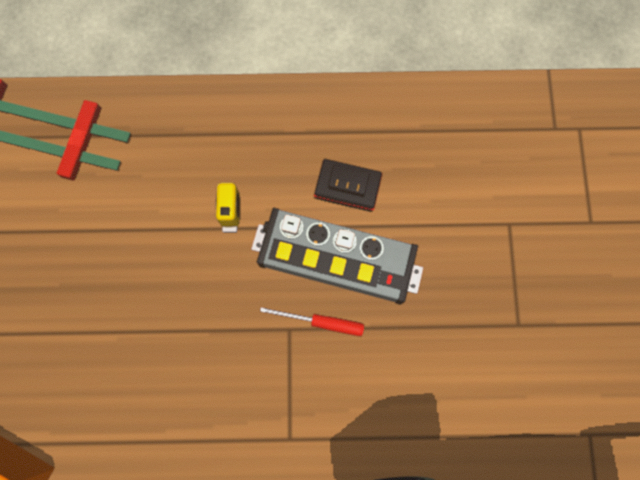

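View pics/scene0.png

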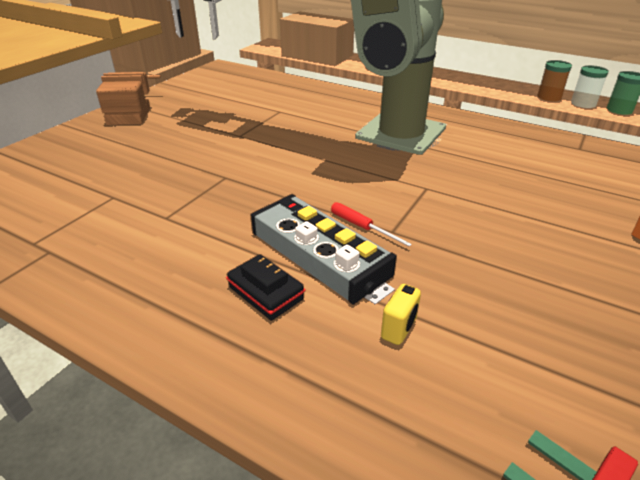

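The top view shows the keys at about (285,251), (311,258), (338,266) and (366,272), with the red flag at (389,279). The screwdriver is in front at (338,325), the tape at (228,204) and the battery at (348,185). Next I'll segment the yellow keys and fit the unit's pose.

```bash
cat > h.py <<'E'
import cv2,numpy as np
from station import manip
def ray(p,uv,z):
    R=np.array(p["R"]);t=np.array(p["t"]);C=-R.T@t
    d=R.T@np.array([(uv[0]-p["cx"])/p["fx"],(uv[1]-p["cy"])/p["fy"],1])
    return C+d*(z-C[2])/d[2]
def proj(p,X):
    c=np.array(p["R"])@X+p["t"];return [p["fx"]*c[0]/c[2]+p["cx"],p["fy"]*c[1]/c[2]+p["cy"]]
def yellow(p,box):
    h=cv2.cvtColor(p["frame"],cv2.COLOR_BGR2HSV);m=cv2.inRange(h,(22,130,120),(35,255,255))
    n,_,st,c=cv2.connectedComponentsWithStats(m)
    return [(c[i].round(1).tolist(),int(st[i,4])) for i in range(1,n) if st[i,4]>25 and box[0]<c[i][0]<box[2] and box[1]<c[i][1]<box[3]]
E
python3 - <<'E'
from h import *
for n,b in [("top",(260,235,385,290)),("scene",(295,200,380,262))]:
    p=manip.capture(n);ks=sorted(yellow(p,b));
    if n=="scene": ks=ks[::-1]
    P=np.array([ray(p,k[0],.058)[:2] for k in ks]);print(n,ks,P.round(4).tolist(),np.linalg.norm(np.diff(P,axis=0),axis=1))
    if len(P)==4:
        d=P[0]-P[3];a=np.arctan2(-d[0],d[1]);c=P.mean(0);print("yaw",a,"row mid",c)
        u=np.array([np.cos(a),np.sin(a)]);v=np.array([-u[1],u[0]])
        for y in(75,25,-25,-75):print((c+v*y/1000).round(4))
E
```

```text
top [([283.5, 250.6], 256), ([310.6, 257.8], 257), ([337.7, 265.3], 258), ([365.0, 272.4], 262)] [[0.5676, 0.1708], [0.5538, 0.1227], [0.5395, 0.0748], [0.5259, 0.0268]] [0.05010516 0.04995491 0.04981937]
yaw -0.28157004279420256 row mid [0.54668735 0.09877658]
[0.5675 0.1708]
[0.5536 0.1228]
[0.5397 0.0748]
[0.5258 0.0267]
scene [([366.4, 248.5], 217), ([344.7, 235.9], 213), ([325.5, 224.6], 163), ([306.9, 212.8], 179)] [[0.576, 0.175], [0.5632, 0.1264], [0.5507, 0.0803], [0.5355, 0.0313]] [0.05025392 0.04773291 0.0512938 ]
yaw -0.27454134584131534 row mid [0.55635436 0.1032646 ]
[0.5767 0.1755]
[0.5631 0.1273]
[0.5496 0.0792]
[0.536  0.0311]
```

Call:
carry_out(
  increments=[0.026, -0.023, 0, -0.085, 1, 0.052, -0.047, 0, -0.17, 1, 0.078, -0.07, 0, -0.255, 1, 0.104, -0.093, 0, -0.34, 1, 0.13, -0.117, 0, -0.425, 1, 0.155, -0.14, 0, -0.51, 1, 0.181, -0.163, 0, -0.595, 1, 0.207, -0.187, 0, -0.68, 1, 0.233, -0.21, 0, -0.765, 1, 0.259, -0.233, 0, -0.85, 1, 0.285, -0.257, 0, -0.935, 1, 0.31, -0.28, 0, -1.035, 1],
  force=20,
)

```text
time_s: 1.8
tool_pos: [0.3751, -0.2058, 0.1979]
tool_rot: [3.141, 0.0, 1.294]
contact_force: [0.8, -0.7, -0.7]
opening: 0.184
gripper_force: 0.0
```

```bash
cat >> h.py <<'E'
A=-0.2816;U=np.array([np.cos(A),np.sin(A)]);V=np.array([-U[1],U[0]]);C=np.array([0.5475,0.0985])
def key(k):return C+V*(75-50*(k-1))/1000
def go(k,s=None):
    s=s or manip.state();x,y=s["tool_pos"][:2];w=s["tool_rot"][2];d=key(k)-[x,y]
    print(k,"tool dx,dy",(d[0]*np.cos(w)+d[1]*np.sin(w)).round(4),(d[0]*np.sin(w)-d[1]*np.cos(w)).round(4),"yaw",round(w-(A+np.pi/2),4))
def st():
    s=manip.state();print(s["time_s"],s["tool_pos"].round(4),s["tool_rot"].round(4),s["contact_force"].round(2),s["opening"],s["joints"].round(2));return s
E
python3 -c "
from h import *
s=st()
for k in (1,2,3,4):go(k,s)"
```

```text
1.8 [ 0.3751 -0.2058  0.1979] [3.1405e+00 3.0000e-04 1.2941e+00] [ 0.82 -0.74 -0.73] 0.184194778659548 [-0.7  -0.12  1.88  0.    1.38 -0.43]
1 tool dx,dy 0.4148 0.0831 yaw 0.0049
2 tool dx,dy 0.3648 0.0828 yaw 0.0049
3 tool dx,dy 0.3148 0.0826 yaw 0.0049
4 tool dx,dy 0.2648 0.0823 yaw 0.0049
```

Call:
carry_out(
  increments=[0.03, 0.009, 0, 0.005, 1, 0.06, 0.018, 0, 0.005, 1, 0.095, 0.029, 0, 0.005, 1, 0.13, 0.04, 0, 0.005, 1, 0.165, 0.051, 0, 0.005, 1, 0.2, 0.062, 0.02, 0.005, 1, 0.235, 0.073, 0.04, 0.005, 1, 0.255, 0.079, 0.06, 0.005, 1, 0.265, 0.082, 0.08, 0.005, 1, 0.265, 0.082, 0.1, 0.005, 1, 0.265, 0.082, 0.1, 0.005, 1, 0.265, 0.082, 0.1, 0.005, 1],
)

```text
time_s: 2.8
tool_pos: [0.5254, 0.0248, 0.0965]
tool_rot: [-3.138, 0.001, 1.285]
contact_force: [0.3, 0.4, -0.3]
opening: 0.005
gripper_force: 0.0
```

```bash
python3 - <<'E'
from h import *
s=st();go(4,s)
p=manip.capture("wrist");ks=yellow(p,(0,0,640,480))
tip=s["tool_pos"]+[0,0,-.017];print("tip px",np.round(proj(p,tip)))
for k in ks:print(k,ray(p,k[0],.059).round(4))
for k in (1,2,3,4):print(k,np.round(proj(p,[*key(k),.059])),key(k).round(4))
cv2.imwrite("pics/w1.png",p["frame"])
E
```

```text
2.8 [0.5254 0.0248 0.0965] [-3.1384e+00  6.0000e-04  1.2852e+00] [ 0.28  0.4  -0.35] 0.005360518467970733 [-0.12  0.21  1.76 -0.    1.17  0.17]
4 tool dx,dy 0.002 0.0007 yaw -0.004
tip px [318. 274.]
([319.5, 1.6], 230) [0.5648 0.1571 0.059 ]
([321.1, 78.8], 2784) [0.5554 0.1216 0.059 ]
([439.0, 80.6], 47) [0.6149 0.1032 0.059 ]
([321.1, 173.3], 2279) [0.5416 0.0742 0.059 ]
([322.0, 255.7], 1841) [0.5289 0.0286 0.059 ]
1 [319. -29.] [0.5683 0.1705]
2 [319.  77.] [0.5544 0.1225]
3 [319. 173.] [0.5406 0.0745]
4 [319. 260.] [0.5267 0.0265]
```

View pics/w1.png

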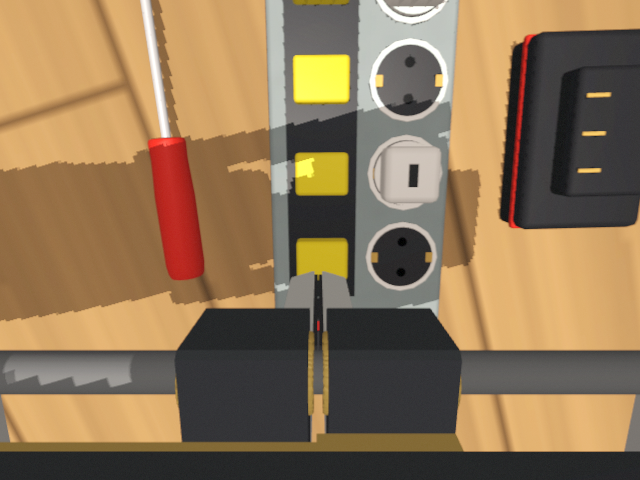

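The wrist view shows the closed fingertips over key 4 at (320,260), and keys 2 and 3 at (321,79) and (321,173) agree with the fit to about 1 mm. I'll tap key 4 gently, with the tip at about 58 mm.

Call:
carry_out(
  increments=[0.001, 0.001, 0.008, 0, 1, 0.002, 0.001, 0.016, 0, 1, 0.002, 0.001, 0.018, 0, 1, 0.002, 0.001, 0.019, 0, 1, 0.002, 0.001, 0.02, 0, 1, 0.002, 0.001, 0.021, 0, 1, 0.002, 0.001, 0.021, 0, 1, 0.002, 0.001, 0.021, 0, 1],
)

```text
time_s: 3.52
tool_pos: [0.5283, 0.0261, 0.0767]
tool_rot: [3.141, -0.0, 1.285]
contact_force: [0.2, 0.6, 0.1]
opening: 0.007
gripper_force: 0.0
```

Call:
carry_out(
  increments=[0, 0, 0.0005, 0, 1, 0, 0, 0.001, 0, 1, 0, 0, 0.0015, 0, 1, 0, 0, 0.0015, 0, 1],
)

```text
time_s: 3.85
tool_pos: [0.5281, 0.0262, 0.075]
tool_rot: [-3.141, 0.0, 1.285]
contact_force: [0.1, -0.6, -1.0]
opening: 0.003
gripper_force: 0.0
```

Call:
carry_out(
  increments=[0, 0, 0.0005, 0, 1, 0, 0, 0.001, 0, 1, 0, 0, 0.001, 0, 1, 0, 0, 0.001, 0, 1],
)

```text
time_s: 4.18
tool_pos: [0.5281, 0.0262, 0.074]
tool_rot: [-3.141, 0.0, 1.285]
contact_force: [-0.4, 1.1, 0.7]
opening: 0.001
gripper_force: 0.0
```

Call:
carry_out(
  increments=[0, 0, 0.0005, 0, 1, 0, 0, 0.001, 0, 1, 0, 0, 0.001, 0, 1, 0, 0, 0.001, 0, 1],
)

```text
time_s: 4.52
tool_pos: [0.528, 0.0262, 0.073]
tool_rot: [-3.141, 0.0, 1.285]
contact_force: [-0.3, -0.8, 0.0]
opening: 0.0
gripper_force: 0.0
```

Call:
carry_out(
  increments=[0, 0, 0.0005, 0, 1, 0, 0, 0.001, 0, 1, 0, 0, 0.001, 0, 1, 0, 0, 0.001, 0, 1],
)

```text
time_s: 4.85
tool_pos: [0.5281, 0.0262, 0.072]
tool_rot: [-3.142, -0.0, 1.285]
contact_force: [-0.4, -0.2, -0.0]
opening: 0.004
gripper_force: 0.0
```

Call:
carry_out(
  increments=[0, 0, 0.0005, 0, 1, 0, 0, 0.0008, 0, 1, 0, 0, 0.0008, 0, 1, 0, 0, 0.0008, 0, 1],
)

```text
time_s: 5.18
tool_pos: [0.5281, 0.0262, 0.0712]
tool_rot: [-3.142, 0.0, 1.285]
contact_force: [0.8, 0.8, -0.4]
opening: 0.006
gripper_force: 0.0
```

No contact yet, so I'll probe key 3 as a height reference.

Call:
carry_out(
  increments=[0, 0, -0.012, 0, 1, 0.02, 0, -0.014, 0, 1, 0.04, 0, -0.014, 0, 1, 0.05, 0, -0.012, 0, 1, 0.05, 0, -0.008, 0, 1, 0.05, 0, -0.006, 0, 1, 0.05, 0, -0.005, 0, 1, 0.05, 0, -0.004, 0, 1, 0.05, 0, -0.0035, 0, 1, 0.05, 0, -0.0035, 0, 1, 0.05, 0, -0.0035, 0, 1],
)

```text
time_s: 6.1
tool_pos: [0.5422, 0.0737, 0.0747]
tool_rot: [-3.141, 0.0, 1.284]
contact_force: [-0.5, 0.5, -0.3]
opening: 0.005
gripper_force: 0.0
```

```bash
python3 - <<'E'
from h import *
s=st();go(3,s)
p=manip.capture("top");cv2.imwrite("pics/t2.png",cv2.resize(p["frame"][200:320,240:440],None,fx=4,fy=4,interpolation=2))
print(yellow(p,(250,230,400,295)))
E
```

```text
6.1 [0.5422 0.0737 0.0747] [-3.1414e+00  1.0000e-04  1.2842e+00] [-0.53  0.46 -0.26] 0.005010607032392633 [-0.02  0.28  1.72 -0.    1.14  0.26]
3 tool dx,dy 0.0003 -0.0018 yaw -0.005
[([283.5, 250.8], 259), ([365.6, 272.4], 241)]
```

View pics/t2.png

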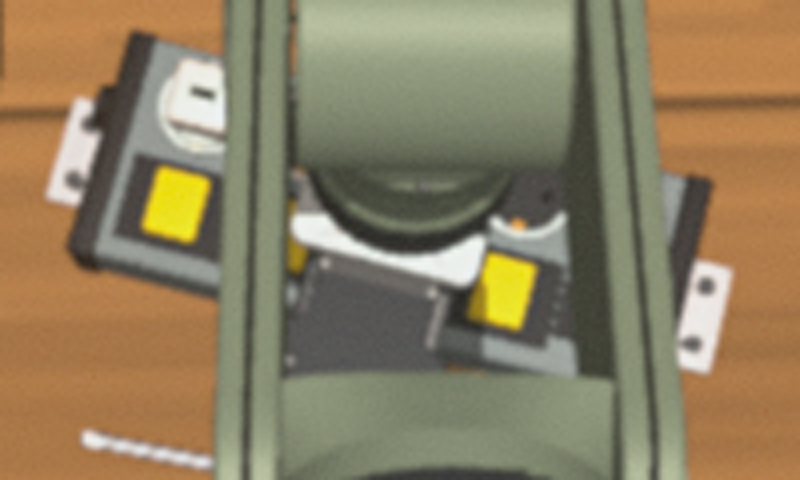

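The top view shows the gripper over key 3, with keys 1 and 4 visible at their expected places. Contact height is evidently lower than nominal, so I'll step down.

Call:
carry_out(
  increments=[0, -0.001, 0.0005, 0, 1, 0, -0.001, 0.001, 0, 1, 0, -0.001, 0.001, 0, 1, 0, -0.001, 0.001, 0, 1],
)

```text
time_s: 6.48
tool_pos: [0.5412, 0.0744, 0.0737]
tool_rot: [-3.142, 0.0, 1.285]
contact_force: [-0.2, 0.9, -0.3]
opening: 0.002
gripper_force: 0.0
```

Call:
carry_out(
  increments=[0, 0, 0.0005, 0, 1, 0, 0, 0.001, 0, 1, 0, 0, 0.001, 0, 1, 0, 0, 0.001, 0, 1],
)

```text
time_s: 6.82
tool_pos: [0.5412, 0.0744, 0.0727]
tool_rot: [-3.141, 0.0, 1.285]
contact_force: [0.1, 0.3, -0.8]
opening: 0.006
gripper_force: 0.0
```

Call:
carry_out(
  increments=[0, 0, 0.0005, 0, 1, 0, 0, 0.001, 0, 1, 0, 0, 0.001, 0, 1, 0, 0, 0.001, 0, 1],
)

```text
time_s: 7.15
tool_pos: [0.5412, 0.0744, 0.0717]
tool_rot: [-3.141, 0.0, 1.285]
contact_force: [-0.1, -0.1, 0.4]
opening: 0.001
gripper_force: 0.0
```

```bash
python3 - <<'E'
from h import *
s=st();p=manip.capture("wrist");cv2.imwrite("pics/w3.png",p["frame"])
p=manip.capture("scene");cv2.imwrite("pics/s3.png",cv2.resize(p["frame"][170:300,240:420],None,fx=4,fy=4,interpolation=2))
E
```

```text
7.15 [0.5412 0.0744 0.0717] [-3.1415  0.      1.2848] [-0.07 -0.12  0.45] 0.0005777695193535213 [-0.02  0.28  1.73  0.    1.13  0.26]
```

View pics/s3.png

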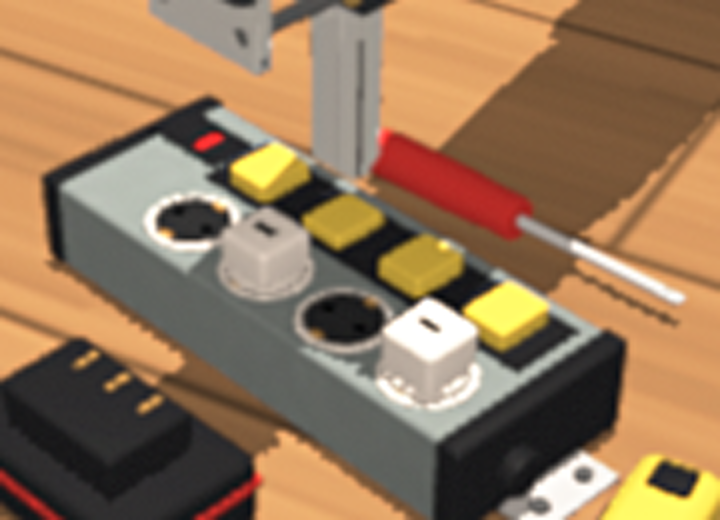

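In the scene crop the fingertip ends at (345,175), which is above or in front of key 3's top at (345,220). So the fingertip isn't touching the key. I'll check the projected tip and key corners against the image, and triangulate.

```bash
python3 - <<'E'
from h import *
s=st();P={}
for n,o,w,h in[("scene",(240,170),180,130),("wrist",(0,0),640,480)]:
    p=manip.capture(n);f=4 if n=="scene" else 1
    im=cv2.resize(p["frame"][o[1]:o[1]+h,o[0]:o[0]+w],None,fx=f,fy=f,interpolation=2)
    def dr(X,c):
        u=(np.array(proj(p,X))-o)*f;
        cv2.circle(im,tuple(int(v) for v in u),3,c,-1)
    tip=s["tool_pos"]-[0,0,.017]
    dr(tip,(255,0,255));dr(tip+[0,0,.03],(255,0,255))
    for k in(1,2,3,4):
        c=key(k)
        for a,b in((15,12),(15,-12),(-15,12),(-15,-12)):
            dr([*(c+U*a/1000+V*b/1000),.059],(0,255,0))
    for a,b in((-30,-155),(74,-155),(74,118),(-30,118)): dr([*(C+U*a/1000+V*b/1000),.048],(255,255,0))
    for a,b in((-30,-155),(74,-155),(74,118),(-30,118)): dr([*(C+U*a/1000+V*b/1000),.0],(255,0,0))
    cv2.imwrite(f"pics/{n}4.png",im)
E
```

```text
7.25 [0.5413 0.0744 0.0717] [-3.1416 -0.      1.2848] [ 0.68 -0.92 -0.33] 0.004659733514138382 [-0.02  0.28  1.73  0.    1.13  0.26]
```

View pics/scene4.png

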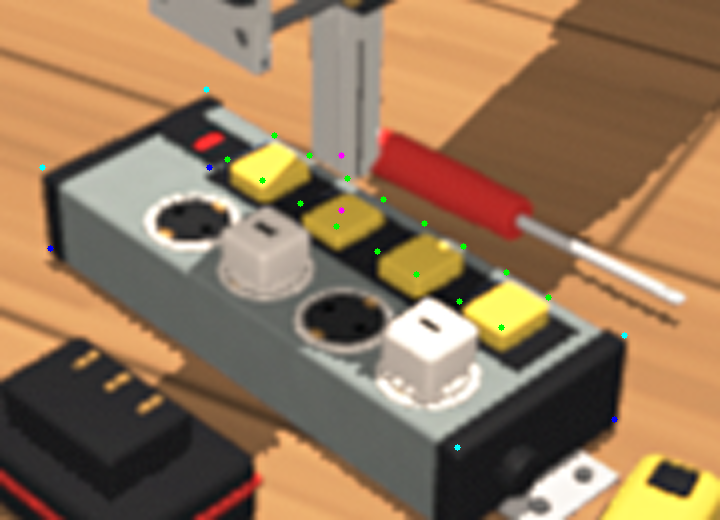

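View pics/wrist4.png

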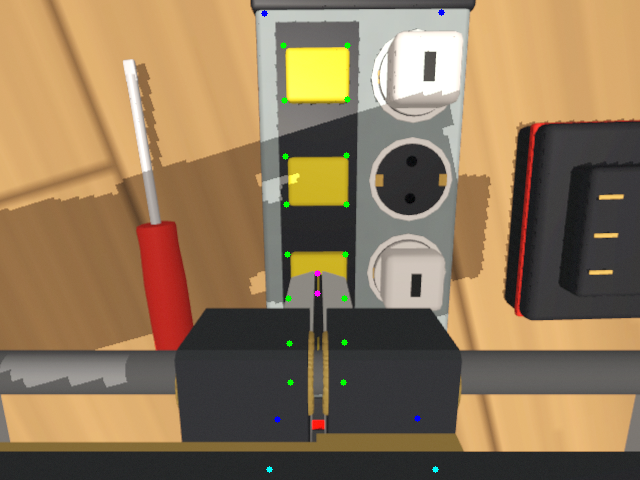

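```bash
python3 - <<'E'
from h import *
p=manip.capture("scene")
R=np.array(p["R"]);Cc=-R.T@p["t"];print("cam",Cc.round(3),p["fx"],p["fy"],np.linalg.det(R))
for n,uv in [("tip",(240+343/4,170+167/4)),("key3",(240+343/4,170+213/4)),("key1",(240+506/4,170+305/4))]:
    for z in (.04,.05,.06,.07,.08,.09): print(n,z,ray(p,uv,z).round(4))
w=manip.capture("wrist");R=np.array(w["R"]);print("wcam",(-R.T@w["t"]).round(3),R.round(3).tolist())
# size check: known-size scale (key 1-2 spacing vs spacing 50 mm; key length 24/30 mm) in wrist
k=yellow(w,(200,0,450,480));print(k)
a=[ray(w,x[0],.059) for x in k];print(np.round(a,4))
t=manip.capture("top");R=np.array(t["R"]);print("tcam",(-R.T@t["t"]).round(3))
E
```

```text
cam [1.179 0.435 0.574] 488.7380711888534 488.7380711888534 1.0000000000000002
tip 0.04 [0.4913 0.047  0.04  ]
tip 0.05 [0.5042 0.0542 0.05  ]
tip 0.06 [0.5171 0.0615 0.06  ]
tip 0.07 [0.5299 0.0688 0.07  ]
tip 0.08 [0.5428 0.076  0.08  ]
tip 0.09 [0.5557 0.0833 0.09  ]
key3 0.04 [0.5248 0.0662 0.04  ]
key3 0.05 [0.5371 0.0731 0.05  ]
key3 0.06 [0.5493 0.08   0.06  ]
key3 0.07 [0.5615 0.0869 0.07  ]
key3 0.08 [0.5738 0.0938 0.08  ]
key3 0.09 [0.586  0.1007 0.09  ]
key1 0.04 [0.5491 0.1632 0.04  ]
key1 0.05 [0.5609 0.1683 0.05  ]
key1 0.06 [0.5727 0.1734 0.06  ]
key1 0.07 [0.5844 0.1785 0.07  ]
key1 0.08 [0.5962 0.1836 0.08  ]
key1 0.09 [0.608  0.1887 0.09  ]
wcam [0.56  0.137 0.26 ] [[0.96, -0.281, 0.0], [-0.274, -0.935, 0.226], [-0.063, -0.217, -0.974]]
[([317.1, 74.5], 3524), ([317.7, 180.9], 2902), ([318.5, 263.1], 1254)]
[[0.5688 0.1698 0.059 ]
 [0.5552 0.1222 0.059 ]
 [0.5436 0.0813 0.059 ]]
tcam [0.359 0.107 1.08 ]
```

In the scene camera the tip sits at about z 0.079, against 0.055 nominal, and the wrist view agrees. Visibly about 26 mm of gap remains, so I'll descend 10 mm and look again.

Call:
carry_out(
  increments=[0, 0, 0.002, 0, 1, 0, 0, 0.004, 0, 1, 0, 0, 0.006, 0, 1, 0, 0, 0.008, 0, 1, 0, 0, 0.01, 0, 1, 0, 0, 0.01, 0, 1, 0, 0, 0.01, 0, 1],
)

```text
time_s: 8.08
tool_pos: [0.5411, 0.0744, 0.0615]
tool_rot: [-3.141, 0.0, 1.285]
contact_force: [0.0, -0.1, -0.2]
opening: 0.002
gripper_force: 0.0
```

```bash
python3 - <<'E'
from h import *
s=st();p=manip.capture("scene");a=cv2.resize(p["frame"][170:270,265:385],None,fx=5,fy=5,interpolation=2)
cv2.imwrite("pics/s5.png",a)
E
```

```text
8.0833 [0.5411 0.0744 0.0615] [-3.1411e+00  1.0000e-04  1.2848e+00] [ 0.02 -0.11 -0.2 ] 0.0020048736737798686 [-0.02  0.3   1.73 -0.    1.11  0.26]
```

View pics/s5.png

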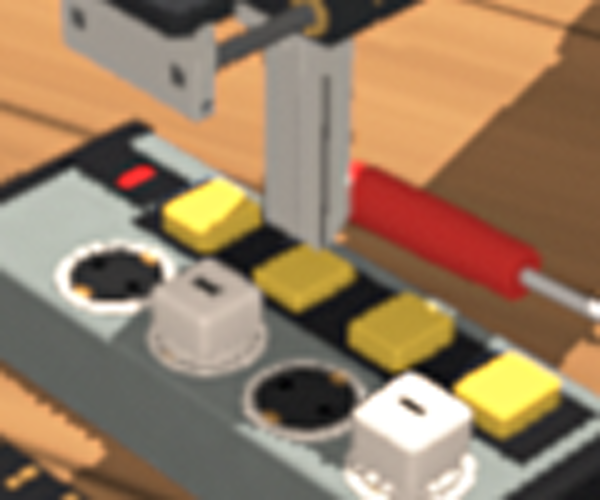

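The fingertip bottom is at about (305,240) and key 3's top at (305,275), so roughly 18 mm of gap remains. I'll descend 9 mm, then use small steps.

Call:
carry_out(
  increments=[0, 0, 0.002, 0, 1, 0, 0, 0.004, 0, 1, 0, 0, 0.006, 0, 1, 0, 0, 0.008, 0, 1, 0, 0, 0.009, 0, 1, 0, 0, 0.009, 0, 1, 0, 0, 0.009, 0, 1],
)

```text
time_s: 8.72
tool_pos: [0.5412, 0.0744, 0.0526]
tool_rot: [-3.141, 0.0, 1.285]
contact_force: [-0.4, 0.7, 0.0]
opening: 0.003
gripper_force: 0.0
```

```bash
python3 - <<'E'
from h import *
s=st();p=manip.capture("scene");a=cv2.resize(p["frame"][190:250,290:360],None,fx=8,fy=8,interpolation=2)
cv2.imwrite("pics/s6.png",a)
E
```

```text
8.7167 [0.5412 0.0744 0.0526] [-3.1414e+00  1.0000e-04  1.2848e+00] [-0.42  0.67  0.03] 0.002783505210527373 [-0.02  0.31  1.74 -0.    1.09  0.26]
```

View pics/s6.png

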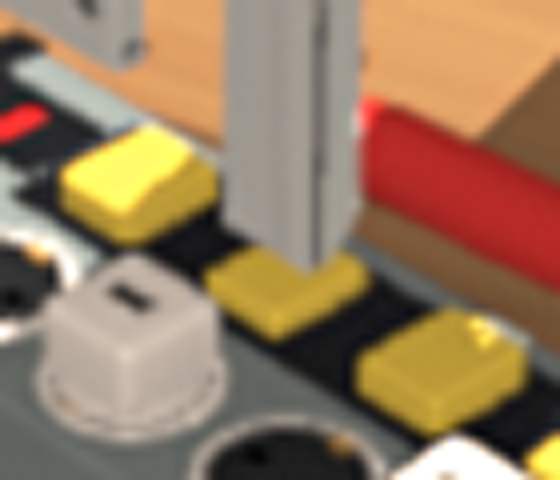

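Call:
carry_out(
  increments=[0, 0, 0.0005, 0, 1, 0, 0, 0.001, 0, 1, 0, 0, 0.0015, 0, 1, 0, 0, 0.0015, 0, 1, 0, 0, 0.0015, 0, 1],
)

```text
time_s: 9.18
tool_pos: [0.5413, 0.0744, 0.0512]
tool_rot: [-3.142, 0.0, 1.285]
contact_force: [-1.0, -1.0, -0.3]
opening: 0.004
gripper_force: 0.0
```

```bash
python3 - <<'E'
from h import *
s=st()
p=manip.capture("scene");g=p["frame"]
# vertical profile through finger columns: print gray and hue down the finger's bottom
h=cv2.cvtColor(g,cv2.COLOR_BGR2HSV)
for c in (320,323,326,329,332,334):
    print(c,[(r,int(h[r,c,0]),int(h[r,c,1]),int(h[r,c,2])) for r in range(210,232,2)])
E
```

```text
9.1833 [0.5413 0.0744 0.0512] [-3.1415  0.      1.2848] [-1.03 -1.04 -0.29] 0.004197149855594511 [-0.02  0.31  1.74  0.    1.09  0.26]
320 [(210, 17, 23, 158), (212, 17, 23, 158), (214, 19, 22, 159), (216, 19, 22, 159), (218, 19, 22, 160), (220, 17, 27, 86), (222, 23, 187, 175), (224, 22, 180, 187), (226, 22, 180, 195), (228, 23, 181, 183), (230, 22, 159, 74)]
323 [(210, 18, 24, 158), (212, 17, 23, 158), (214, 16, 24, 158), (216, 16, 24, 158), (218, 16, 24, 159), (220, 17, 29, 160), (222, 22, 152, 180), (224, 23, 182, 186), (226, 22, 179, 187), (228, 23, 182, 198), (230, 22, 181, 190)]
326 [(210, 17, 25, 161), (212, 19, 25, 161), (214, 18, 27, 161), (216, 17, 25, 161), (218, 18, 27, 160), (220, 17, 25, 161), (222, 18, 27, 160), (224, 22, 153, 183), (226, 23, 181, 187), (228, 22, 180, 201), (230, 22, 179, 174)]
329 [(210, 16, 26, 107), (212, 16, 25, 113), (214, 16, 25, 112), (216, 18, 23, 112), (218, 15, 27, 114), (220, 16, 25, 114), (222, 20, 26, 119), (224, 22, 138, 177), (226, 23, 182, 199), (228, 23, 180, 183), (230, 22, 143, 64)]
332 [(210, 21, 21, 161), (212, 20, 23, 163), (214, 20, 23, 163), (216, 18, 23, 163), (218, 19, 22, 163), (220, 20, 26, 147), (222, 22, 142, 180), (224, 22, 184, 197), (226, 22, 180, 184), (228, 21, 152, 79), (230, 120, 51, 25)]
334 [(210, 6, 67, 164), (212, 6, 62, 161), (214, 14, 43, 149), (216, 15, 58, 145), (218, 15, 69, 136), (220, 18, 13, 98), (222, 22, 132, 149), (224, 22, 185, 192), (226, 22, 178, 135), (228, 0, 20, 26), (230, 120, 20, 26)]
```

Call:
carry_out(
  increments=[0, 0, 0.0005, 0, 1, 0, 0, 0.001, 0, 1, 0, 0, 0.0015, 0, 1, 0, 0, 0.002, 0, 1, 0, 0, 0.002, 0, 1, 0, 0, 0.002, 0, 1],
)

```text
time_s: 9.73
tool_pos: [0.5412, 0.0744, 0.0492]
tool_rot: [-3.141, 0.0, 1.285]
contact_force: [0.1, 0.6, -0.5]
opening: 0.006
gripper_force: 0.0
```

Call:
carry_out(
  increments=[0, 0, 0.0005, 0, 1, 0, 0, 0.001, 0, 1, 0, 0, 0.0015, 0, 1, 0, 0, 0.0015, 0, 1, 0, 0, 0.0015, 0, 1],
)

```text
time_s: 10.15
tool_pos: [0.5414, 0.0744, 0.048]
tool_rot: [3.141, -0.0, 1.285]
contact_force: [0.3, -0.4, 2.3]
opening: 0.008
gripper_force: 1.4
```

Contact at 2.3 N. I'll feel its stiffness with another 0.5 mm.

Call:
carry_out(
  increments=[0, 0, 0.0005, 0, 1, 0, 0, 0.0005, 0, 1, 0, 0, 0.0005, 0, 1],
)

```text
time_s: 10.4
tool_pos: [0.5414, 0.0744, 0.0477]
tool_rot: [3.141, -0.0, 1.285]
contact_force: [-1.3, 0.5, 3.9]
opening: 0.004
gripper_force: 2.5
```

Call:
carry_out(
  increments=[0, 0, -0.006, 0, 1, 0, 0, -0.012, 0, 1, -0.025, 0, -0.012, 0, 1, -0.05, 0, -0.012, 0, 1, -0.05, 0, -0.009, 0, 1, -0.05, 0, -0.006, 0, 1, -0.05, 0, -0.005, 0, 1, -0.05, 0, -0.004, 0, 1, -0.05, 0, -0.0033, 0, 1, -0.05, 0, -0.0033, 0, 1, -0.05, 0, -0.0033, 0, 1],
)

```text
time_s: 11.32
tool_pos: [0.5271, 0.027, 0.0508]
tool_rot: [-3.141, -0.0, 1.286]
contact_force: [-1.6, 1.4, 3.5]
opening: 0.007
gripper_force: 1.8
```

Call:
carry_out(
  increments=[0, 0, 0.001, 0, 1, 0, 0, 0.0015, 0, 1, 0, 0, 0.0018, 0, 1, 0, 0, 0.0018, 0, 1, 0, 0, 0.0018, 0, 1],
)

```text
time_s: 11.73
tool_pos: [0.5272, 0.027, 0.0494]
tool_rot: [-3.141, -0.001, 1.285]
contact_force: [-3.3, 0.3, 6.2]
opening: 0.002
gripper_force: 3.3
```

Key 4 gives way springily: 3.5 N at TCP 0.0508 and 6.2 N at 0.0494, about 1.9 N/mm, so it's up. Key 3 met the finger about 3 mm lower and stiffly, so it looks latched. I'll go back to key 3 and confirm with a light push before the full press.

Call:
carry_out(
  increments=[0, 0, -0.006, 0, 1, 0, 0, -0.012, 0, 1, 0.025, 0, -0.012, 0, 1, 0.05, 0, -0.012, 0, 1, 0.05, 0, -0.008, 0, 1, 0.05, 0, -0.004, 0, 1, 0.05, 0, -0.0015, 0, 1, 0.05, 0, -0.0005, 0, 1, 0.05, 0, 0, 0, 1, 0.05, 0, 0, 0, 1, 0.05, 0, 0, 0, 1],
)

```text
time_s: 12.65
tool_pos: [0.5413, 0.0738, 0.0488]
tool_rot: [3.141, 0.0, 1.284]
contact_force: [0.9, -0.1, 0.4]
opening: 0.004
gripper_force: 0.0
```

There is no force at 0.0488 on key 3, where key 4 pushed back with over 6 N, so key 3 is the latched one. I'll press it in.

Call:
carry_out(
  increments=[0, 0, 0.001, 0, 1, 0, 0, 0.002, 0, 1, 0, 0, 0.003, 0, 1, 0, 0, 0.004, 0, 1, 0, 0, 0.005, 0, 1, 0, 0, 0.0055, 0, 1, 0, 0, 0.0055, 0, 1, 0, 0, 0.0055, 0, 1],
)

```text
time_s: 13.32
tool_pos: [0.5418, 0.074, 0.0449]
tool_rot: [3.141, 0.001, 1.285]
contact_force: [-4.0, -0.4, 9.4]
opening: 0.005
gripper_force: 4.8
```

Call:
carry_out(
  increments=[0, 0, 0.0005, 0, 1, 0, 0, 0.001, 0, 1, 0, 0, 0.001, 0, 1, 0, 0, 0.001, 0, 1],
)

```text
time_s: 13.65
tool_pos: [0.5418, 0.074, 0.0449]
tool_rot: [3.141, 0.001, 1.285]
contact_force: [-5.8, -1.1, 14.7]
opening: 0.008
gripper_force: 7.4
```

Call:
carry_out(
  increments=[0, 0, -0.005, 0, 1, 0, 0, -0.01, 0, 1, 0, 0, -0.02, 0, 1, 0, 0, -0.04, 0, 1, 0, 0, -0.07, 0, 1, 0, 0, -0.1, 0, 1, 0, 0, -0.13, 0, 1, 0, 0, -0.15, 0, 1, 0, 0, -0.15, 0, 1, 0, 0, -0.15, 0, 1],
)

```text
time_s: 14.48
tool_pos: [0.5423, 0.0745, 0.1937]
tool_rot: [3.138, -0.001, 1.285]
contact_force: [-0.3, -1.0, -1.8]
opening: 0.004
gripper_force: 0.0
```

```bash
python3 - <<'E'
from h import *
s=st();p=manip.capture("scene")
h=cv2.cvtColor(p["frame"],cv2.COLOR_BGR2HSV)
# flag window near crop5 (135,177)->(292,205)
print(p["frame"][202:210,286:300].astype(int)[::2,::2].tolist())
m=((h[...,0]<8)|(h[...,0]>172))&(h[...,1]>150)&(h[...,2]>90);print("red px",m[198:214,280:304].sum())
E
```

```text
14.4833 [0.5423 0.0745 0.1937] [ 3.1383e+00 -1.0000e-03  1.2849e+00] [-0.32 -0.98 -1.82] 0.0038894627989866375 [-0.02  0.15  1.62  0.    1.37  0.26]
[[[42, 40, 42], [42, 41, 42], [38, 34, 33], [35, 34, 38], [42, 43, 51], [96, 99, 97], [169, 177, 173]], [[41, 39, 40], [38, 36, 37], [102, 115, 169], [219, 246, 255], [255, 255, 255], [71, 77, 80], [52, 52, 52]], [[43, 42, 42], [102, 114, 136], [255, 255, 255], [179, 203, 216], [67, 72, 76], [38, 35, 36], [41, 39, 41]], [[130, 138, 132], [63, 65, 62], [41, 43, 45], [35, 32, 33], [39, 36, 37], [41, 38, 39], [46, 42, 41]]]
red px 0
```

The key bottomed out at 14.7 N without moving further, and after release the flag window shows white with no red pixels. The arm is clear of everything.

```bash
python3 -c "
from station import manip
print(manip.job_done())"
```

```text
the job is handed in; nothing more can be done
None
```

Key 3 was the latched one: I pressed it fully in and released it, the flag now shows white, and the job is handed in. I tapped only keys 3 and 4, because key 3's top sat about 3 mm lower than key 4's. The arm stayed clear of the screwdriver, tape measure and battery, though I took no final picture of them.

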